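# Pack the last blanks, then hold the brass tube up to the inspection camera

### The job

Finish this batch of turned parts for inspection: first stand the tall brass round and the tall aluminium block upright in the two free pockets of the blue box, one in each, all the way down, and let go of them. Then draw the brass tube off its slanted peg, turn it level and hold it raised in front of the inspection camera's lens, in line with the lens so that the camera looks straight through the bore, with about 80 mm of air between the lens and the near end of the tube. Finish while still holding the tube there, steady in the gripper, and do not push the jar and the flat brass discs about.

Things in the scene. Friction and masses are not known exactly. Their poses are not given: they have to be found in the camera images.
- round_blank: loose brass cylinder, diameter 36, height 60, about 0.5 kg, standing upright on the bench. Origin: centre of its underside, z up its axis.
- square_blank: loose aluminium block, 36 x 36, height 60, edges rounded 2, about 0.2 kg, standing upright on the bench. Origin: centre of its underside, z up, x and y square to its faces.
- box: fixed blue open plastic box, outside 101 x 101, walls and floor 5 thick, rim 32 above the bench, divided by a cross of 5 thick, 23 high walls into four pockets of 43 x 43. Origin: centre of its underside; x and y along its walls. The two pockets at +x are filled by a short brass slug and a short steel block (both end 25 above the bench); the two at -x are free.
- pocket_left (a point): centre of the floor (5 above the bench) of the free pocket at -x, +y of the box; axes as the box's.
- pocket_right (a point): centre of the floor (5 above the bench) of the free pocket at -x, -y of the box; axes as the box's.
- stand: fixed peg stand: green foot plate 120 x 80 x 12, round dark flange (diameter 44) and black peg slanted 45 degrees. Origin on the bench; z up; the peg rises towards +x and +z of this frame. The peg is 30 in diameter and stands 60 out of the flange, round end slightly tapered.
- peg_foot (a point): centre of the flange's face where the peg starts, 62 above the bench; axes as the stand's (not along the peg).
- tube: loose brass tube, outer diameter 40, bore 34, length 90, about 0.24 kg, pushed over the slanted peg (about 2 loose) with its lower end on the flange. Origin: centre of its lower end, z along its axis, at the start pointing up the peg.
- tube_centre (a point): middle of the tube on its axis, 45 along z from its origin; axes as the tube's.
- scope: fixed inspection camera: dark foot 90 x 100, steel post (diameter 24, 256 high, 30 behind the origin), level green barrel with a yellow ring (diameter 54) round the lens. Origin on the bench; it looks along its -x; z up.
- lens (a point): centre of the lens face, 200 above the bench and 60 ahead of the scope's origin; the camera looks level along this frame's -x.
- short_slug: bystander in a far pocket: brass cylinder, diameter 34, 20 high. Origin: centre of its underside.
- short_block: bystander in a far pocket: steel block 34 x 34, 20 high. Origin: centre of its underside.
- rivet_jar: bystander: amber glass jar with black cap, diameter 56, 75 high. Origin: centre of its underside.
- disc_a: bystander: flat brass disc, diameter 48, 12 high, on the robot's side of the bench. Origin: centre of its underside.
- disc_b: bystander: flat brass disc, diameter 48, 12 high, on the far side. Origin: centre of its underside.
Mind the look-alikes: they are no part of the job. Several things have the shape of the square_blank; the one meant has the colours described above.

How it is judged:
By the outcome, as a careful person would: the job done as asked, in the order asked, and still so for the second after the job is handed in, while the arm keeps its last pose, push and grip.
It also fails if it takes over 58 s, if anything falls off the work surface, if the arm or the gripper's body presses on something with over 40 N, if the wrist force passes 120 N, or if a joint passes its speed limit or range.

### The arm

A 7-joint arm with a two-finger parallel gripper is mounted at the origin on the work surface. World frame = base frame: x ahead of the robot, y to its left, z up, the work surface at z = 0. Lengths are in m, angles in rad, forces in N, time in s.
With the tool pointing down it reaches from about 0.425 to 1.025 m from the base axis. Payload 9.4 kg.
Tool frame: the origin (TCP) lies midway between the tips of the shut fingers; the grasp point (between the pads) lies 19 mm behind it; z points along the fingers, y is the line along which they close (so a half turn about z gives the same grasp; the last joint's range is limited). The gripper opens to 93 mm and grips with 3 to 60 N. Pads are 15 mm wide; open, the fingers measure 128 mm over their backs; the gripper's body (75 mm by 188 mm) begins 65 mm behind the grasp point.
Start: joints at [1.24, 0.599, -0.003, 1.599, 0.002, 0.943, -0.08], TCP at [0.182, -0.702, 0.219] pointing down, gripper open.
Joint ranges: [-2.57, 2.57], [-0.35, 1.97], [-1.29, 1.29], [0.11, 2.56], [-1.05, 4.19], [0.11, 1.86], [-2.63, 2.63]. Speed limits (rad/s): [2.22, 2.22, 3.01, 3.01, 3.14, 3.14, 3.14].

### API

Orientations are given as a unit quaternion [x, y, z, w].
In Python, from plant import * gives the robot as it stands. The module is installed in compiled form; this text tells all that it offers. Calls block until the motion is done:
- move_to(position, orientation): joint-space move of the TCP to a pose.
- move_l(position, rotation=None, v=0.15): straight line of the TCP; rotation=None keeps the orientation; v is the mean speed in m/s.
- move_joints(angles): joint-space move.
- set_gripper(opening, effort=None): finger opening in m; effort is the grip in N (None keeps the last); returns when the fingers have stopped.
- wait(seconds).
- solve_ik(position, orientation): joint angles nearest the present ones, or None.
- read_state(): the state.
- get_image(name): name is "side" or "top" or "wrist"; returns the picture (420x560x3 uint8, red, green, blue); there is no depth.
- camera_model(name): a dict with "fx", "fy", "cx", "cy" (pixels), "rvec" (rotation vector, rad) and "tvec" (3), from world to camera coordinates, as OpenCV has them; the wrist camera has in their place "tool_from_camera" (4x4, takes a point from camera to tool coordinates, whose origin is the TCP and whose axes are the flange's). Camera axes: x right, y down, z forward; pixel columns grow to the right and rows downward; lengths in m; the calibration is good to about 2 mm. The wrist camera is an equidistant fisheye: a pixel r from the principal point sees the ray r / f radians off the axis. A picture is of the moment at which its call begins: read the wrist's pose just before it. camera_model takes no time and is no camera call.
A pose or a line that the arm cannot do raises PlanningError and nothing moves.
- finish_job(): hands the job in; it is judged then, once.
The state is a dict: "time": time; "joints": joint angles; "qd": joint speeds; "joint_efforts": joint torques, N m; "eef_pos": TCP position; "tool_rot": TCP orientation; "force": force on the tool from outside, world axes, zero at the start; "moment": the same for the moment, N m; "grip_width": finger opening in m; "finger_force": force on a finger pad.
Only numpy, scipy, OpenCV 4.12 (cv2) and the standard library are available. Lean on these libraries where they do the work, as an engineer would, in place of code of your own. Each camera call takes 0.05 s, during which the arm holds its last target. There are 200 camera calls.

## Working session

There is one attempt and no reset: what is moved stays moved. The work goes in short steps, each a Python script; the robot and the scene stay as the last script left them, time stands still between calls to the robot, and variables do not carry over. Pictures are saved under pics/ and viewed, at most 10 in all, crops included, and the job is handed in when it is done.

```bash
mkdir -p pics; python3 - <<'E'
from plant import *
import cv2
for n in ("side","top"):
    cv2.imwrite(f"pics/{n}0.png",get_image(n)[:,:,::-1])
    c=camera_model(n);print(n,c)
    import numpy as np
    R=cv2.Rodrigues(np.array(c['rvec'],float))[0];print(-R.T@np.array(c['tvec']),R[2])
print(camera_model("wrist"))
s=read_state();print(s)
E
```

```text
side {'fx': 509.7312200128404, 'fy': 509.7312200128404, 'cx': 286.12846651886866, 'cy': 203.2157795233227, 'rvec': array([ 2.22756038, -0.22055244,  0.09961956]), 'tvec': array([-0.5410297 ,  0.20531254,  1.41586823])}
[ 0.34552359 -1.07378415  1.03302966] [ 0.14880325  0.77222233 -0.61768137]
top {'fx': 433.97194840938783, 'fy': 433.97194840938783, 'cx': 280.8778853495756, 'cy': 205.03483750289362, 'rvec': array([ 2.1857743 , -2.23301393,  0.04183785]), 'tvec': array([0.02995715, 0.54075937, 1.53897953])}
[0.49397375 0.03004966 1.55462635] [ 0.03057322 -0.00753635 -0.99950412]
{'fx': 325.19226210127806, 'fy': 325.19226210127806, 'cx': 280.5886151737262, 'cy': 205.4002905436543, 'tool_from_camera': array([[ 2.36566706e-04, -9.67391352e-01, -2.53286234e-01,
         7.00195507e-02],
       [ 9.99999779e-01,  3.86203952e-04, -5.41062601e-04,
        -8.81145405e-05],
       [ 6.21239426e-04, -2.53286050e-01,  9.67391229e-01,
        -1.67264438e-01],
       [ 0.00000000e+00,  0.00000000e+00,  0.00000000e+00,
         1.00000000e+00]])}
{'time': 0.1, 'joints': array([ 1.24031348,  0.60006358, -0.00256836,  1.60005139,  0.00181773,
        0.94290885, -0.07983361]), 'qd': array([ 3.64131246e-04, -2.36547396e-03, -4.91655175e-04, -1.87926933e-03,
       -4.67952939e-05,  1.10116776e-03,  1.25979515e-04]), 'joint_efforts': array([ 4.44884397e-03, -7.66556311e+01,  1.50194932e+00, -2.52938390e+01,
       -5.23617107e-02,  1.36085437e-02,  5.47375657e-05]), 'eef_pos': array([ 0.18190876, -0.70134901,  0.2178321 ]), 'tool_rot': array([ 9.91956287e-01,  1.26578889e-01, -1.56044053e-04, -6.97248350e-04]), 'force': array([-1.08296893, -0.08676764,  0.77874626]), 'moment': array([-0.0370141 , -0.01502743,  0.0123445 ]), 'finger_force': 0.0, 'grip_width': 0.09281356453514288}
```

View pics/side0.png

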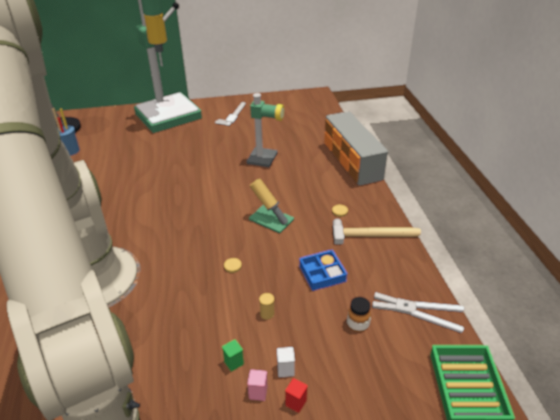

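View pics/top0.png

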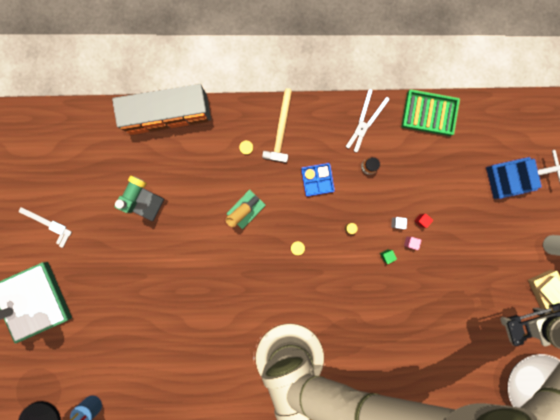

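Side shows the round blank (267,305), aluminium block (286,362), box (323,270), stand (270,210) and scope (265,130). In the top view those are at (352,229), (401,223), (318,180), (243,211) and (138,197). The free pockets are on the robot's side of the box. Next I'll get coarse positions from the top view, then refine with the wrist camera.

```bash
cat > h.py <<'E'
from plant import *
import numpy as np, cv2
from scipy.spatial.transform import Rotation as Ro
def cam(n, st=None):
    c=camera_model(n); 
    if n!="wrist":
        R=cv2.Rodrigues(np.array(c['rvec'],float))[0].T
        return c,R,-R@np.array(c['tvec'])
    T=np.array(c['tool_from_camera']); Rt=Ro.from_quat(st['tool_rot']).as_matrix()
    return c,Rt@T[:3,:3],Rt@T[:3,3]+st['eef_pos']
def rays(n,px,st=None):
    c,R,o=cam(n,st); px=np.atleast_2d(np.array(px,float))
    d=np.c_[(px[:,0]-c['cx'])/c['fx'],(px[:,1]-c['cy'])/c['fy']]
    if n=="wrist":
        r=np.linalg.norm(d,axis=1,keepdims=True)+1e-12
        d=np.c_[d/r*np.sin(r),np.cos(r)]
    else: d=np.c_[d,np.ones(len(d))]
    d=d@R.T
    return o,d/np.linalg.norm(d,axis=1,keepdims=True)
def onz(n,px,z,st=None):
    o,d=rays(n,px,st); return o+d*((z-o[2])/d[:,2])[:,None]
def tri(a,b):  # each (o,d)
    A=np.zeros((3,3));v=np.zeros(3)
    for o,d in (a,b):
        P=np.eye(3)-np.outer(d,d);A+=P;v+=P@o
    p=np.linalg.solve(A,v)
    return p,[np.linalg.norm((np.eye(3)-np.outer(d,d))@(p-o)) for o,d in (a,b)]
def proj(n,p,st=None):
    c,R,o=cam(n,st); q=(np.atleast_2d(p)-o)@R
    if n=="wrist":
        h=np.hypot(q[:,0],q[:,1])+1e-12; k=np.arctan2(h,q[:,2])/h
    else: k=1/q[:,2]
    return np.c_[q[:,0]*k*c['fx']+c['cx'],q[:,1]*k*c['fy']+c['cy']]
def down(yaw): # tool z down, tool x at angle yaw in world
    x=np.array([np.cos(yaw),np.sin(yaw),0]);z=np.array([0,0,-1.]);return Ro.from_matrix(np.c_[x,np.cross(z,x),z]).as_quat()
def shot(name,n="wrist"):
    st=read_state(); im=get_image(n); cv2.imwrite(f"pics/{name}.png",im[:,:,::-1]); np.save(f"pics/{name}.npy",np.r_[st['eef_pos'],st['tool_rot']])
    return st,im
def load(name):
    v=np.load(f"pics/{name}.npy");return dict(eef_pos=v[:3],tool_rot=v[3:]),cv2.imread(f"pics/{name}.png")[:,:,::-1]
E
python3 - <<'E'
from h import *
for k,p,z in (("round",(352,229),.06),("sq",(401,223),.06),("box",(318,180),.03),("stand",(245,211),.012),("ring",(137,182),.2),("tubetop",(231,221),.12),("foot",(148,206),.01),("disc_a",(298,248),.012),("jar",(371,165),.075)):
    print(k,onz("top",p,z)[0].round(3))
print(Ro.from_quat(read_state()['tool_rot']).as_matrix().round(2))
# go above between blanks and box
mid=onz("top",[(365,213)],.05)[0]; print(mid)
for yaw in (0,np.pi,np.arctan2(mid[1],mid[0])):
    print(yaw,solve_ik([mid[0],mid[1],.32],down(yaw)))
move_to([mid[0]-.04,mid[1],.32],down(0))
shot("w1"); print(read_state()['time'],read_state()['joints'])
E
```

```text
round [ 0.452 -0.224  0.06 ]
sq [ 0.469 -0.394  0.06 ]
box [ 0.626 -0.114  0.03 ]
stand [0.523 0.146 0.012]
ring [0.617 0.467 0.2  ]
tubetop [0.489 0.185 0.12 ]
foot [0.548 0.491 0.01 ]
disc_a [ 0.387 -0.039  0.012]
jar [ 0.67  -0.293  0.075]
[[ 0.97  0.25 -0.  ]
 [ 0.25 -0.97  0.  ]
 [-0.   -0.   -1.  ]]
[ 0.5061276  -0.27267169  0.05      ]
0 [ 0.42875983  0.31565257 -0.04453855  1.82607856  0.01642427  1.00021551
 -1.19324893]
3.141592653589793 [ 0.99322432  0.42262536 -0.84530502  1.79270379  0.35422947  1.0858137
  1.59388973]
-0.49415799627770535 [ 0.30347029  0.31459089  0.1232905   1.83374826 -0.04535546  0.99595821
 -1.61951587]
2.05 [ 0.47107413  0.26952954 -0.05791377  1.89617491  0.01888882  0.9767112
 -1.16759741]
```

View pics/w1.png

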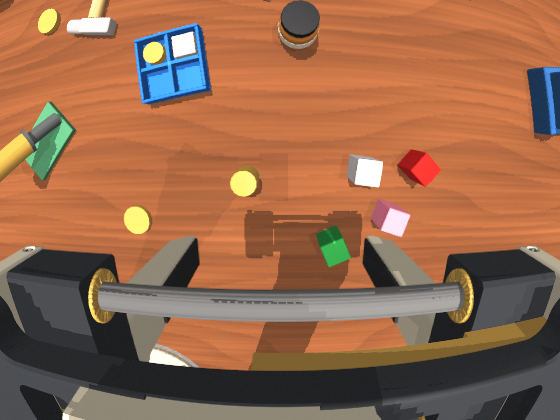

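The wrist view shows the round blank's top at (244,183), the aluminium block at (366,168), and the box at (172,63) with free pockets at about (158,88) and (190,77). The green, red and pink blocks are look-alikes. Now for measurements from masks.

```bash
cat >> h.py <<'E'
def blob(mask,near):
    mask=cv2.morphologyEx(mask.astype(np.uint8),cv2.MORPH_OPEN,np.ones((2,2)))
    cs=cv2.findContours(mask,cv2.RETR_EXTERNAL,cv2.CHAIN_APPROX_NONE)[0]
    cs=[c for c in cs if cv2.contourArea(c)>30]
    return min(cs,key=lambda c:-cv2.pointPolygonTest(c,tuple(map(float,near)),True))[:,0,:].astype(float)
def fitrect(n,c,z,st=None):
    P=onz(n,c,z,st)[:,:2]; r=cv2.minAreaRect((P*1000).astype(np.float32)); return r
def hsv(im): return cv2.cvtColor(np.ascontiguousarray(im),cv2.COLOR_RGB2HSV).astype(int)
E
python3 - <<'E'
from h import *
st,im=load("w1"); H=hsv(im); h,s,v=H[...,0],H[...,1],H[...,2]
for p in ((244,183),(244,200),(360,175),(355,160),(366,180),(376,175),(160,88),(140,60),(165,97)): print(p,H[p[1],p[0]])
box=blob((h>100)&(h<125)&(s>130),(140,60)); print("box",fitrect("wrist",box,.032,st))
rt=blob((h>20)&(h<35)&(s>100),(244,183)); print(cv2.boundingRect(rt.astype(np.int32)))
P=onz("wrist",rt,.06,st)*1000; print("round",cv2.minEnclosingCircle(P[:,:2].astype(np.float32)),cv2.fitEllipse(P[:,:2].astype(np.float32)))
for t in (150,190,220):
    sq=blob((s<60)&(v>t),(360,170)); print("sq",t,cv2.boundingRect(sq.astype(np.int32)),fitrect("wrist",sq,.06,st))
c=im[140:200,215:410]; c2=im[15:115,110:230]
cv2.imwrite("pics/c1.png",np.vstack([cv2.resize(c,None,fx=4,fy=4,interpolation=0),cv2.resize(c2,(420,350),interpolation=0)[:,:,:] if 0 else cv2.copyMakeBorder(cv2.resize(c2,(420,350),interpolation=0),0,0,0,360,0)])[:,:,::-1])
E
```

```text
(244, 183) [ 29 127 255]
(244, 200) [ 10 164 201]
(360, 175) [  0   0 255]
(355, 160) [  6  17 146]
(366, 180) [  0   0 255]
(376, 175) [  0   0 255]
(160, 88) [102 181 255]
(140, 60) [108 200 112]
(165, 97) [108 201 207]
box ((625.5927734375, -116.85275268554688), (104.24642181396484, 105.9425048828125), 8.621295928955078)
(231, 172, 27, 25)
round ((453.20587158203125, -224.16595458984375), 17.688016891479492) ((453.35772705078125, -224.0545654296875), (33.606414794921875, 34.30084991455078), 7.676056861877441)
sq 150 (353, 156, 31, 32) ((470.6707458496094, -390.3934326171875), (44.92061996459961, 40.13235855102539), 83.6085205078125)
sq 190 (356, 159, 28, 29) ((468.6709899902344, -394.4188537597656), (36.47456741333008, 37.053897857666016), 83.6085205078125)
sq 220 (356, 160, 28, 28) ((468.4809265136719, -394.5619201660156), (36.153907775878906, 36.47005844116211), 84.24884796142578)
```

View pics/c1.png

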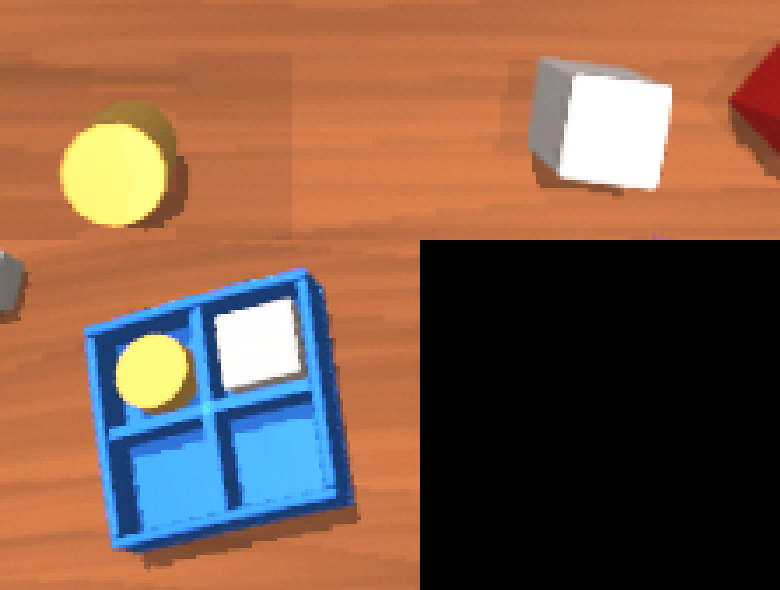

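Square at (468.5,-394.5) with yaw about -6°, round at (453.3,-224.1), box near (625,-117) with yaw about 8.6°. Sizes come out as given. I'll grasp the round high so the fingertips stay above the box rim, then look at the box again from near it.

```bash
python3 - <<'E'
from h import *
st,im=load("w1"); H=hsv(im); h,s,v=H[...,0],H[...,1],H[...,2]
for nm,m,p in (("red",((h<3)|(h>177))&(s>200),(418,166)),("pink",(h>160)&(s>30)&(s<140)&(v>150),(390,218))):
    c=blob(m,p); P=onz("wrist",c,.06,st)*1000-[468.5,-394.5,0]; print(nm,P.min(0),P.max(0),fitrect("wrist",c,.06,st))
yaw=np.radians(98.6)
set_gripper(.062,35)
move_to([.4533,-.2241,.13],down(yaw))
move_l([.4533,-.2241,.034],v=.12)
set_gripper(.0,35)
a=read_state();print(a['grip_width'],a['finger_force'],a['force'])
move_l([.4533,-.2241,.16],v=.2)
move_to([.61,-.22,.20],down(yaw))
st,_=shot("w2"); print(st['time'],st['grip_width'],st['force'],st['joints'])
E
```

```text
red [ -16.16872235 -108.60402764   60.        ] [ 33.38664154 -42.43576498  60.        ] ((478.3613586425781, -470.64361572265625), (56.10074234008789, 42.86640548706055), 49.933650970458984)
pink [-79.8042926  -60.98008501  60.        ] [-37.01207124  -8.93124406  60.        ] ((406.24957275390625, -427.71533203125), (49.467987060546875, 40.016746520996094), 70.9011001586914)
0.035385671986805624 34.981393218040466 [2.52963338 0.64310747 4.60342189]
6.9333 0.03527348384212465 [-0.33478425 -0.30225507 -6.18130082] [ 0.51986357  0.55611514 -0.39688811  1.78610485  0.27281735  0.85771183
  0.14696384]
```

View pics/w2.png

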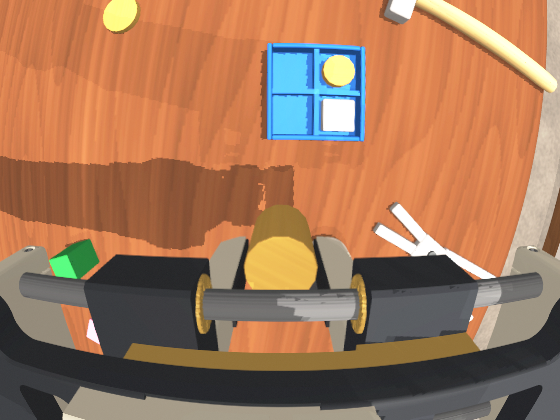

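The box is at px (267–366, 42–140), seen from almost straight above. The round blank is held upright between the fingers at (281,255).

```bash
python3 - <<'E'
from h import *
st,im=load("w2"); H=hsv(im); h,s,v=H[...,0],H[...,1],H[...,2]
b=blob((h>98)&(h<125)&(s>120),(292,115)); r=fitrect("wrist",b,.032,st);print(r)
d=blob((h>18)&(h<35)&(s>90)&(v>150),(340,70)); print("slug",cv2.minEnclosingCircle((onz("wrist",d,.025,st)[:,:2]*1000).astype(np.float32)))
d=blob((s<50)&(v>170),(339,115)); print("blk",fitrect("wrist",d,.025,st))
print(cam("wrist",st)[2])
# free pocket floors
fl=(h>98)&(h<106)&(v>235)
for p in ((290,72),(292,115)):
    c=blob(fl,p); print("floor",cv2.boundingRect(c.astype(np.int32)),fitrect("wrist",c,.005,st))
E
```

```text
((629.9812622070312, -112.9018783569336), (100.22090148925781, 100.45274353027344), 8.601933479309082)
slug ((649.7453002929688, -86.02667999267578), 16.62339210510254)
blk ((657.6326904296875, -133.08056640625), (33.177650451660156, 33.719970703125), 9.300605773925781)
[ 0.59923714 -0.15037646  0.36510583]
floor (274, 54, 35, 31) ((599.9724731445312, -89.0749740600586), (37.02274703979492, 34.1688232421875), 9.026026725769043)
floor (274, 101, 35, 34) ((608.3111572265625, -142.98016357421875), (37.39712142944336, 36.58687210083008), 8.571256637573242)
```

```bash
cat >> h.py <<'E'
BY=np.radians(8.6); BC=np.array([.630,-.1129])
def pocket(sy): return BC+np.array([[np.cos(BY),-np.sin(BY)],[np.sin(BY),np.cos(BY)]])@[-.024,.024*sy]
def lower(xy,z0,z1,lim=9):
    f0=read_state()['force'][2]
    for z in np.append(np.arange(z0,z1,-.004),z1):
        move_l([*xy,z],v=.06); f=read_state()['force']
        if f[2]-f0>lim: print("contact",z,f,f0); return z
    print("down",z,f,f0); return z
E
python3 - <<'E'
from h import *
p=pocket(1);print(p)
q=down(BY+np.pi/2)
move_to([*p,.10],q); move_l([*p,.072],v=.1)
z=lower(p,.066,.040); s=read_state();print(s['force'],s['moment'],s['time'],s['eef_pos'])
shot("w3")
E
```

```text
[ 0.602681  -0.0927587]
down 0.04 [ 0.69392074  0.53052276 -5.56622278] -5.361535962015214
[ 0.69392074  0.53052276 -5.56622278] [-0.03134178 -0.10684233  0.04860826] 10.1083 [ 0.60260615 -0.09273816  0.03989049]
```

Down with no contact. I'll release it and fetch the aluminium block.

```bash
python3 - <<'E'
from h import *
set_gripper(.05); s=read_state(); print(s['force'])
p=pocket(1); move_l([*p,.125],v=.2)
q=down(np.radians(-5.8)); y=-.3925
set_gripper(.05)
move_to([.4685,y,.13],q)
move_l([.4685,y,.085],v=.15); st,_=shot("w4")
z=lower((.4685,y),.08,.034,6)
set_gripper(0,30); s=read_state(); print(s['grip_width'],s['force'],s['time'])
move_l([.4685,y,.16],v=.2)
move_to([.61,-.23,.20],down(BY+np.pi/2)); st,_=shot("w5"); print(st['time'],st['force'],st['grip_width'])
a,b=cv2.imread("pics/w4.png"),cv2.imread("pics/w5.png")
cv2.imwrite("pics/v1.png",np.hstack([cv2.resize(a,(400,300)),cv2.resize(b,(400,300))]))
E
```

```text
[ 0.09908705  0.21238721 -0.48859074]
down 0.034 [-0.84382812  0.30719022 -0.21705714] 0.77107662338898
0.035730949869455755 [ 0.80081093 -0.50402197 -0.16722282] 16.8333
18.6667 [-1.02193021 -0.71511236 -2.3021782 ] 0.035630208893811285
```

View pics/v1.png

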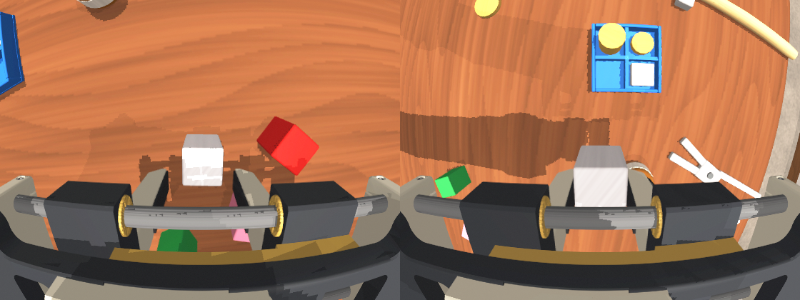

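On the left the block sits squarely between the fingers. On the right the round stands in the left pocket at (612,35), and the block is held over the right one. I'll place it, then view the stand and scope.

```bash
python3 - <<'E'
from h import *
p=pocket(-1);print(p)
q=down(BY+np.pi/2)
move_to([*p,.10],q); move_l([*p,.072],v=.1)
z=lower(p,.066,.040,6); s=read_state();print(s['force'],s['time'])
if z<.0401:
    set_gripper(.05); move_l([*p,.15],v=.2); 
    set_gripper(.07)
    move_to([.46,.17,.34],down(np.pi/2)); st,_=shot("w6"); print(st['time'],st['joints'])
    st,_=shot("t2","top"); shot("s2","side")
E
```

```text
[ 0.6098587 -0.140219 ]
down 0.04 [-0.38511141  0.35590867 -1.26467459] -2.306524695663997
[-0.38511141  0.35590867 -1.26467459] 21.75
24.9667 [-0.04363832  0.21605018 -0.512498    1.94286733  0.12418363  1.01417387
 -0.61364858]
```

View pics/w6.png

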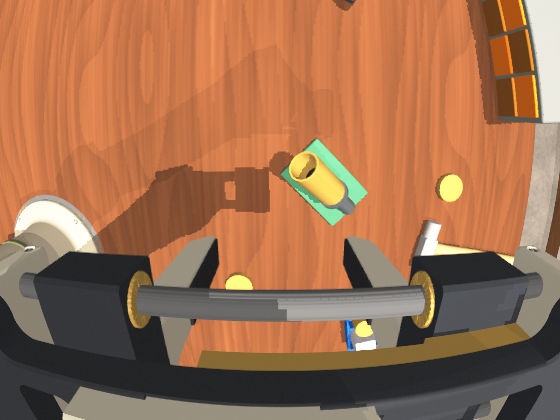

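The view shows the green foot plate around (325,182), the tube's open upper end at (304,166), and the flange at (345,202). I'll zoom in there and look at the scope in the top view.

```bash
python3 - <<'E'
from h import *
st,im=load("w6"); _,tp=load("t2")
H=hsv(im)
for p in ((322,182),(304,166),(300,170),(310,160),(345,202),(290,170),(355,190),(280,160)): print(p,H[p[1],p[0]])
g=blob((H[...,0]>45)&(H[...,0]<90)&(H[...,1]>60),(355,190)); print("plate",fitrect("wrist",g,.012,st), cv2.boundingRect(g.astype(np.int32)))
a=cv2.resize(im[130:230,270:380],None,fx=5,fy=5,interpolation=0)
b=cv2.resize(tp[165:240,105:170],(250,288),interpolation=0)
o=np.zeros((500,800,3),np.uint8);o[:,:550]=a;o[:288,550:]=b
cv2.imwrite("pics/c2.png",o[:,:,::-1])
Ht=hsv(tp); print([(p,Ht[p[1],p[0]]) for p in ((137,182),(130,195),(147,206))])
E
```

```text
(322, 182) [ 25 148 254]
(304, 166) [ 24 156 252]
(300, 170) [ 24 154 252]
(310, 160) [ 19 167 189]
(345, 202) [ 20   6 134]
(290, 170) [ 26 145 255]
(355, 190) [ 71 100 239]
(280, 160) [ 10 158 147]
plate ((549.0797119140625, 162.8525390625), (27.856185913085938, 119.80201721191406), 43.66313934326172) (306, 140, 62, 65)
[((137, 182), array([ 29, 144, 253])), ((130, 195), array([ 68, 104, 188])), ((147, 206), array([17, 19, 92]))]
```

View pics/c2.png

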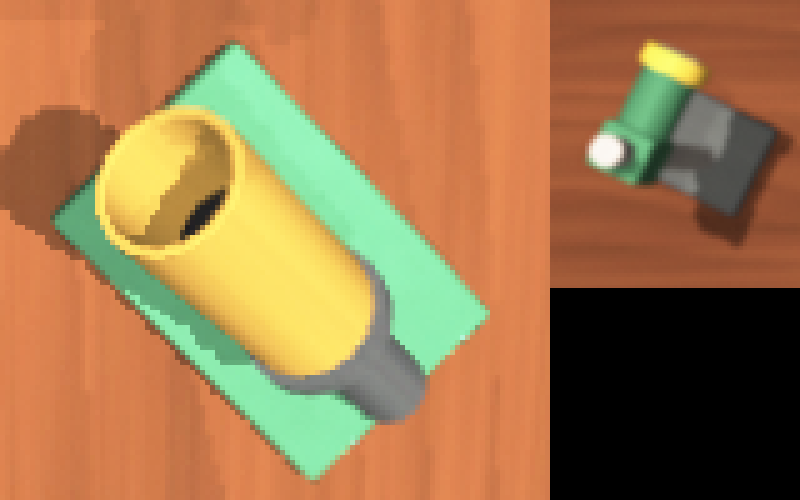

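```bash
cat >> h.py <<'E'
def tool(a,phi,sgn):  # tube axis a (unit), tool z = downward perpendicular rotated by phi about a
    a=np.array(a)/np.linalg.norm(a); hz=np.array([0,0,-1.]); d=hz-a*(hz@a); d/=np.linalg.norm(d)
    z=Ro.from_rotvec(a*phi).apply(d); x=sgn*a
    return Ro.from_matrix(np.c_[x,np.cross(z,x),z])
E
python3 - <<'E'
from h import *
st,_=load("w6")
cr=np.array([(235,40),(490,313),(315,480),(52,218)])/5-.5+[270,130]
C=onz("wrist",cr,.012,st)*1000; print("corners",C.round(1),C.mean(0).round(1),np.linalg.norm(C-np.roll(C,-1,0),axis=1).round(1))
for e in (C[3]-C[2],C[0]-C[1]): print(np.degrees(np.arctan2(e[1],e[0])))
E=onz("wrist",[np.array([170,182])/5-.5+[270,130]],.1256,st)[0]*1000; print("end",E)
u=np.array([np.cos(np.radians(133.7)),np.sin(np.radians(133.7))]); n=np.array([-u[1],u[0]])
r=E[:2]-C.mean(0)[:2]; print("end in stand frame",r@u,r@n)
a=np.array([u[0],u[1],1])/2**.5
up=E/1000; G=up-a*.040; print("grasp",G)
for sg in (1,-1):
  for ph in range(-75,76,15):
    R=tool(a,np.radians(ph),sg); 
    for off in (0,):
      t=G+R.as_matrix()[:,2]*.019
      j=solve_ik(t,R.as_quat()); j2=solve_ik(t+a*.09,R.as_quat())
      if j is not None: print(sg,ph,R.as_matrix()[:,2].round(2),np.round(j,2),j2 is not None)
move_to([.47,.36,.40],down(np.pi/2)); st,_=shot("w7"); print(st['time'])
E
```

```text
corners [[514.8 216.1  12. ]
 [598.7 131.4  12. ]
 [543.9  76.   12. ]
 [459.2 160.9  12. ]] [529.1 146.1  12. ] [119.2  77.9 120.   78.3]
134.925597748052
134.737131848475
end [487.43444083 187.5428303  125.6       ]
end in stand frame 58.7572692474655 1.5052133871118056
grasp [0.50697555 0.16709423 0.09731573]
1 -60 [ 0.38  0.85 -0.35] [ 0.9   1.44 -1.25  2.44  3.09  0.37 -2.35] False
1 -30 [-0.06  0.79 -0.61] [ 0.67  1.03 -0.97  2.15 -0.37  0.34  0.89] True
1 -15 [-0.28  0.67 -0.68] [ 0.46  0.91 -0.74  2.   -0.36  0.67  0.84] True
1 0 [-0.49  0.51 -0.71] [ 0.33  0.92 -0.68  1.85 -0.18  0.94  0.65] True
1 15 [-0.66  0.31 -0.68] [ 0.2   0.96 -0.64  1.71 -0.05  1.2   0.54] True
1 30 [-0.78  0.1  -0.61] [ 0.09  1.03 -0.62  1.58  0.05  1.45  0.47] True
1 45 [-0.86 -0.13 -0.5 ] [-0.01  1.1  -0.61  1.48  0.13  1.68  0.42] True
1 60 [-0.87 -0.34 -0.35] [-0.21  1.13 -0.37  1.41  0.12  1.85  0.58] True
-1 -60 [ 0.38  0.85 -0.35] [ 0.84  1.34 -1.12  2.44  3.49  0.41  0.38] False
-1 -30 [-0.06  0.79 -0.61] [ 0.53  0.92 -0.72  2.16 -0.89  0.46 -1.74] True
-1 -15 [-0.28  0.67 -0.68] [ 0.13  0.8  -0.22  2.02 -0.84  0.86 -1.8 ] True
-1 0 [-0.49  0.51 -0.71] [-0.01  0.82 -0.12  1.88 -0.6   1.06 -2.03] True
-1 15 [-0.66  0.31 -0.68] [-0.12  0.88 -0.09  1.74 -0.41  1.26 -2.19] True
-1 30 [-0.78  0.1  -0.61] [-0.22  0.95 -0.06  1.61 -0.27  1.46 -2.28] True
-1 45 [-0.86 -0.13 -0.5 ] [-0.31  1.02 -0.03  1.5  -0.15  1.65 -2.31] True
-1 60 [-0.87 -0.34 -0.35] [-0.41  1.11 -0.    1.43 -0.03  1.82 -2.3 ] True
25.9333
```

View pics/w7.png

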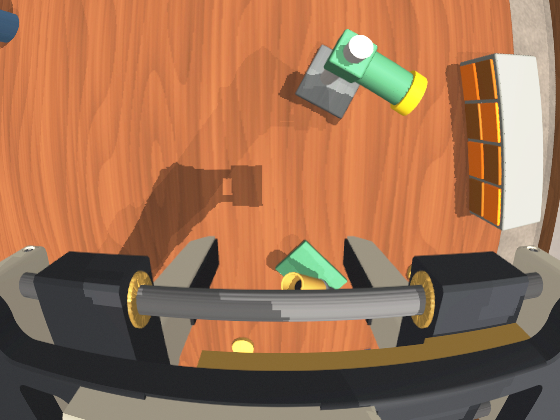

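Ring at about (409,93), post top at (360,47), and the scope looks towards +x, -y. All three views see the ring, so I'll triangulate it along with the post and the foot.

```bash
python3 - <<'E'
from h import *
R=[]
st7,im7=load("w7"); _,imt=load("t2"); _,ims=load("s2")
obs=[]
for nm,n,im,near,st in (("w7","wrist",im7,(412,93),st7),("top","top",imt,(137,182),None),("side","side",ims,(280,111),None)):
    H=hsv(im); h,s,v=H[...,0],H[...,1],H[...,2]
    c=blob((h>22)&(h<36)&(s>110)&(v>110),near); m=c.mean(0); r=cv2.minAreaRect(c.astype(np.float32))
    print(nm,"ring px",r, cv2.contourArea(c.astype(np.float32)))
    o,d=rays(n,[r[0]],st); obs.append((o,d[0]))
    rr=fitrect(n,c,.2,st); print("  onz .2",rr)
    g=blob((h>45)&(h<90)&(s>60),{"w7":(385,76),"top":(133,192),"side":(262,108)}[nm]); print("  green",fitrect(n,g,.2,st))
    hh=blob((s<45)&(v>170),{"w7":(361,47),"top":(121,204),"side":(257,97)}[nm])
    pc=cv2.minAreaRect(hh.astype(np.float32)); print("  post",pc,onz(n,[pc[0]],.256,st)[0].round(4))
for i,j in ((0,1),(0,2),(1,2)): print(i,j,tri(obs[i],obs[j]))
H=hsv(im7);h,s,v=H[...,0],H[...,1],H[...,2]
f=blob((s<60)&(v<175)&(v>30),(318,90)); print("foot",fitrect("wrist",f,.01,st7),cv2.approxPolyDP(f.astype(np.float32)[:,None],3,True)[:,0].tolist())
E
```

```text
w7 ring px ((411.3922119140625, 94.75286102294922), (22.546123504638672, 44.05564498901367), 31.218400955200195) 646.5
  onz .2 ((623.654052734375, 466.1175537109375), (56.448421478271484, 27.661455154418945), 58.72075653076172)
  green ((575.161376953125, 491.7994079589844), (55.94253921508789, 98.80043029785156), 62.029640197753906)
  post ((361.5, 47.5), (23.0, 23.0), 90.0) [0.5482 0.5039 0.256 ]
top ring px ((136.60000610351562, 181.8000030517578), (14.310833930969238, 6.260990142822266), 26.56505012512207) 72.0
  onz .2 ((617.5082397460938, 468.44598388671875), (44.82160949707031, 19.489641189575195), 62.250186920166016)
  green ((566.4674072265625, 490.80560302734375), (54.48046112060547, 88.95410919189453), 62.740882873535156)
  post ((120.25001525878906, 204.75003051757812), (7.071067810058594, 7.77817440032959), 45.0) [0.5448 0.4998 0.256 ]
side ring px ((279.0760498046875, 111.83200073242188), (6.350433826446533, 14.48972225189209), 10.304845809936523) 67.0
  onz .2 ((620.670166015625, 470.3699951171875), (101.20899200439453, 22.141586303710938), 74.22257995605469)
  green ((589.4363403320312, 491.544921875), (103.79850769042969, 41.78437042236328), 80.88871002197266)
  post ((236.8076629638672, 112.0384521484375), (6.933752536773682, 23.02005958557129), 33.690067291259766) [0.4695 0.3926 0.256 ]
0 1 (array([0.61642731, 0.46392379, 0.21571022]), [np.float64(0.0005993211558018563), np.float64(0.0005993211558018375)])
0 2 (array([0.62089251, 0.46561886, 0.20295124]), [np.float64(0.0011556756114669375), np.float64(0.0011556756114671262)])
1 2 (array([0.6188011 , 0.46784618, 0.20133332]), [np.float64(0.00141322033596391), np.float64(0.001413220335963723)])
foot ((549.5335083007812, 482.69879150390625), (63.7821044921875, 89.75985717773438), 63.05635452270508) [[308.0, 71.0], [297.0, 95.0], [342.0, 118.0], [352.0, 98.0], [327.0, 87.0], [341.0, 78.0], [326.0, 70.0], [315.0, 76.0]]
```

Lens at about (0.627,0.462,0.200) looking along -27.2°. The ring triangulates at z≈0.20 and the post-to-ring distance fits the 90 mm given. Tube grasp next.

```bash
cat >> h.py <<'E'
LA=np.radians(-27.2); U=np.array([np.cos(LA),np.sin(LA),0]); L=np.array([.627,.462,.2])
ts=np.radians(134.8); A=np.array([np.cos(ts),np.sin(ts),1])/2**.5; UP=np.array([.4874,.1875,.1256]); G=UP-A*.040
E
python3 - <<'E'
from h import *
for yaw in (LA+np.pi,LA):
  for p in (L+U*.125-[0,0,.019],np.array([.60,.24,.30])):
    print(solve_ik(p,down(yaw)))
set_gripper(.062,30)
R=tool(A,0,1); z=R.as_matrix()[:,2]; q=R.as_quat()
t=G+z*.019
move_to(t-z*.10,q); print(read_state()['time'],read_state()['joints'].round(2))
move_l(t-z*.025,v=.15)
st,im=shot("w8")
# check tube upper end as seen now
Hh=hsv(im); m=(Hh[...,0]>15)&(Hh[...,0]<33)&(Hh[...,1]>90)&(Hh[...,2]>120)
e=proj("wrist",[UP,UP-A*.09],st); print(e)
yy,xx=np.nonzero(m[:,240:330]); 
for r in range(60,300,20):
    k=np.nonzero(m[r,230:340])[0]; print(r,(k.min()+230,k.max()+230) if len(k) else None)
print(st['time'],read_state()['force'])
E
```

```text
[-0.24125772  0.86751469 -0.68287542  1.28073186  0.54778219  1.17883466
  0.14157166]
[ 0.01308219  0.51764712 -0.74186233  1.66729817  0.38302323  1.10757664
  0.25845593]
[-0.57469358  0.78447745  0.01119216  1.31052983 -0.00913285  1.04663476
 -2.607727  ]
[-0.41397164  0.42864918 -0.07971288  1.69536759  0.03887225  1.01911435
 -2.55240632]
27.775 [ 0.41  0.88 -0.75  1.7  -0.11  1.17  0.6 ]
[[279.05715582 180.2181693 ]
 [279.10724631 320.61338186]]
60 None
80 None
100 None
120 None
140 None
160 None
180 (np.int64(243), np.int64(314))
200 (np.int64(243), np.int64(314))
220 (np.int64(244), np.int64(314))
240 (np.int64(244), np.int64(313))
260 (np.int64(245), np.int64(312))
280 (np.int64(246), np.int64(311))
28.425 [ 0.19609026 -0.39893913 -0.77917109]
```

The tube is centred at column 278.5 against a predicted 279, so I'll grip it and draw it off.

```bash
python3 - <<'E'
from h import *
R=tool(A,0,1); z=R.as_matrix()[:,2]; q=R.as_quat(); t=G+z*.019
move_l(t,v=.08); set_gripper(0,30)
s=read_state(); print(s['grip_width'],s['force'],s['finger_force'])
for k in (.02,.05,.09):
    move_l(t+A*k,v=.1); s=read_state(); print(s['force'].round(1),s['grip_width'])
move_to([.60,.24,.30],down(LA+np.pi))
f=L+U*.145-[0,0,.019]
move_to(f,down(LA+np.pi)); wait(.3)
st,im=shot("w9"); shot("t9","top"); shot("s9","side"); print(st['time'],st['force'],st['grip_width'],st['eef_pos']-f)
print(proj("wrist",[L,L+U*.08,L+U*.17],st))
cv2.imwrite("pics/v9.png",np.hstack([cv2.resize(im[:260,140:420],(400,372),interpolation=0),cv2.resize(cv2.imread("pics/s9.png")[60:200,210:360,::-1],(400,372),interpolation=0)])[:,:,::-1])
E
```

```text
0.03967371191121425 [-0.36493521 -0.99907533  1.84832199] 30.00114217400551
[ 0.8 -0.6 -0.3] 0.039428710332369075
[-0.1 -0.3 -1.9] 0.03968408506328657
[-0.6  1.  -2.8] 0.03973407701684035
32.9333 [ 0.09791733 -0.84129013 -1.93654885] 0.039748948099804136 [ 0.00033212 -0.00068664  0.00156952]
[[281.04453699 -29.88715157]
 [281.1414438  131.74660127]
 [281.13813585 305.03613118]]
```

View pics/v9.png

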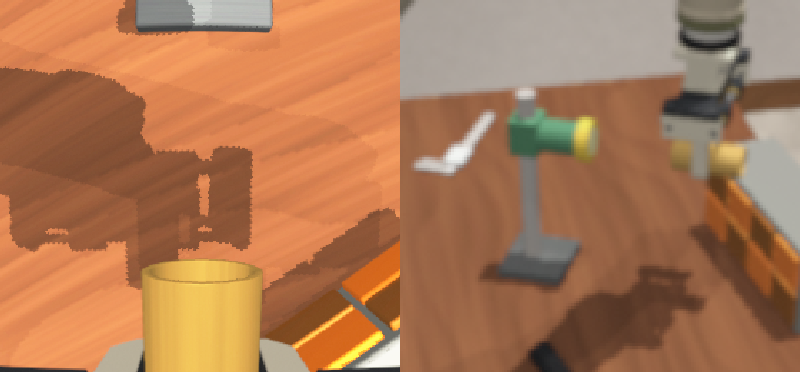

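The left view (wrist) shows the tube held along the tool axis, with its near rim at about px (281,190), and the front edge of the scope's foot at the top. The right view (side) shows the tube level at the ring's height. Next I'll use the foot edge and the tube rim for fine correction.

```bash
python3 - <<'E'
from h import *
st,im=load("w9"); H=hsv(im);h,s,v=H[...,0],H[...,1],H[...,2]
m=(s<70)&(v<240)&(v>40); m[30:]=0
c=blob(m,(280,12)); r=cv2.boundingRect(c.astype(np.int32)); print(r)
print([tuple(H[y,280]) for y in (3,10,15,18,20,22)])
# bottom edge points
E=np.array([(x,c[c[:,0]==x,1].max()) for x in range(r[0]+4,r[0]+r[2]-4) if (c[:,0]==x).any()])
V=np.array([-U[1],U[0],0])
for z in (.0,.012,.02):
    P=onz("wrist",E+[0,.5],z,st); k=np.polyfit(P@V,P@U,1); print(z,"edge slope deg",np.degrees(np.arctan(k[0])),"dist",(P[len(P)//2]-L)@U*1e3)
    for row in (4,10,15):
        x=c[np.abs(c[:,1]-row)<1,0]; Q=onz("wrist",[(x.min(),row),(x.max()+1,row)],z,st); print("  row",row,(Q-L)@V*1e3)
# tube rim
for row in (183,185,197,199): print(row,[(onz("wrist",[(281,row)],zz,st)[0]-L)@U*1e3 for zz in (.183,.22)])
m=(h>15)&(h<33)&(s>90)&(v>100)
for row in (192,200,215,230,245):
    k=np.nonzero(m[row,200:360])[0]+200; k=k[(k>230)&(k<335)]
    Q=onz("wrist",[(k.min(),row),(k.max()+1,row)],.205,st); print(row,k.min(),k.max(),((Q-st['eef_pos'])@V*1e3).round(1),((Q-st['eef_pos'])@V).mean()*1e3)
col=m[:,281]; print(np.nonzero(np.diff(col.astype(int)))[0])
# level check from side view: ring & tube
_,ims=load("s9"); Hs=hsv(ims); ms=(Hs[...,0]>15)&(Hs[...,0]<36)&(Hs[...,1]>80)&(Hs[...,2]>110)
for nr in ((280,112),(325,119)):
    b=blob(ms,nr); q=cv2.minAreaRect(b.astype(np.float32)); print(q)
print(proj("side",[L,L+U*.105,L+U*.195]))
E
```

```text
(235, 0, 96, 23)
[(np.int64(54), np.int64(6), np.int64(207)), (np.int64(50), np.int64(4), np.int64(205)), (np.int64(60), np.int64(4), np.int64(192)), (np.int64(30), np.int64(3), np.int64(87)), (np.int64(30), np.int64(3), np.int64(80)), (np.int64(12), np.int64(155), np.int64(240))]
0.0 edge slope deg 0.12203812475586215 dist -36.1278114227534
  row 4 [-48.2721958   54.92159434]
  row 10 [-48.1308011   54.75332754]
  row 15 [-48.0230031   54.62458485]
0.012 edge slope deg 0.12203812475584516 dist -32.298166018304485
  row 4 [-46.63205986  53.02110524]
  row 10 [-46.49551647  52.85861175]
  row 15 [-46.39141707  52.73428629]
0.02 edge slope deg 0.12203812475587032 dist -29.745069082005227
  row 4 [-45.5386359   51.75411251]
  row 10 [-45.40532672  51.5954679 ]
  row 15 [-45.30369305  51.47408724]
183 [np.float64(107.16454305598795), np.float64(100.13613707461802)]
185 [np.float64(108.22834035104736), np.float64(100.96388614395849)]
197 [np.float64(114.6683322005156), np.float64(105.97489461776762)]
199 [np.float64(115.75206263334844), np.float64(106.81815381889506)]
192 239 322 [-18.9  19.6] 0.380650966304269
200 239 322 [-19.   19.7] 0.3800856829452165
215 240 322 [-18.7  20. ] 0.6148705775287575
230 240 321 [-19.   19.8] 0.378307417826667
245 240 321 [-19.3  20.1] 0.37800589080949976
[180 289 320 370]
((280.5, 112.5), (17.0, 9.0), 90.0)
((333.0, 120.5), (13.0, 14.0), 90.0)
[[281.33958635 112.77205943]
 [311.19313454 116.73830509]
 [337.42972664 120.22401368]]
```

The foot edge confirms the yaw within 0.1° and hints at 1–3 mm of lateral offset. One look at the ring itself from higher up should settle it.

```bash
python3 - <<'E'
from h import *
V=np.array([-U[1],U[0],0]); f=L+U*.145-[0,0,.019]
move_l(f+[0,0,.12],v=.15); st,im=shot("w10"); print(st['time'])
H=hsv(im);h,s,v=H[...,0],H[...,1],H[...,2]
pr=proj("wrist",[L-U*.008],st)[0]; print("pred",pr)
c=blob((h>22)&(h<36)&(s>110)&(v>110),pr); print(cv2.boundingRect(c.astype(np.int32)))
for row in sorted(set(c[:,1]))[::3]:
    x=c[np.abs(c[:,1]-row)<1,0]; Q=onz("wrist",[(x.min(),row),(x.max()+1,row)],.2,st); print(row,((Q-L)@V*1e3).round(1),((Q-L)@V).mean()*1e3,((Q-L)@U*1e3).mean())
m=(h>45)&(h<90)&(s>60)
for row in range(2,40,5):
    k=np.nonzero(m[row,200:360])[0]+200
    if len(k)>20: Q=onz("wrist",[(k.min(),row),(k.max()+1,row)],.2,st); print("barrel",row,((Q-L)@V*1e3).round(1),((Q-L)@V).mean()*1e3)
E
```

```text
34.0333
pred [281.14276982  24.49207876]
(251, 3, 67, 36)
3.0 [-9.2 14.7] 2.7678805451880955 -27.910903018503852
6.0 [-18.2  23.8] 2.7762670906747444 -25.33131971282223
9.0 [-23.2  27.9] 2.36663486673362 -22.69087193698073
12.0 [-24.   29.5] 2.7804050675311314 -19.952985041322627
15.0 [-23.9  29.5] 2.777143611091047 -17.179997974727687
18.0 [-24.7  29.5] 2.361603419951338 -14.439384280643214
21.0 [-24.7  29.4] 2.3592764448044248 -11.70069521818846
24.0 [-24.7  29.4] 2.3571282576311403 -8.978371842249409
27.0 [-24.6  29.4] 2.355157076479963 -6.2718066605679414
30.0 [-24.6  29.3] 2.353361212127307 -3.580404541254837
33.0 [-23.   28.5] 2.760195802642496 -0.8608982520758056
36.0 [-17.2  24.3] 3.5672200076876797 1.95051100740363
barrel 2 [-19.9  23.9] 1.95278206164317
```

```bash
python3 - <<'E'
from h import *
V=np.array([-U[1],U[0],0]); f=L+U*.118+V*.0021-[0,0,.0195]
move_l(f+[0,0,.02],v=.12); move_l(f,v=.06); wait(.5)
st,im=shot("w11"); print(st['time'],((st['eef_pos']-f)*1e3).round(2),Ro.from_quat(st['tool_rot']).as_matrix().round(4)[2],st['force'].round(2),st['grip_width'],st['finger_force'])
H=hsv(im); m=(H[...,0]>15)&(H[...,0]<33)&(H[...,1]>90)&(H[...,2]>100); print(np.nonzero(np.diff(m[:,281].astype(int)))[0])
_,t=load("t2"); H=hsv(t); h,s,v=H[...,0],H[...,1],H[...,2]
for nm,mk,p in (("sq",(s<60)&(v>180),pocket(-1)),("rd",(h>20)&(h<36)&(s>90)&(v>150),pocket(1))):
    px=proj("top",[[*p,.065]])[0]; c=blob(mk,px); print(nm,px,fitrect("top",c,.065),p*1e3)
E
```

```text
36.0833 [0.02 0.03 0.13] [-1.e-04  1.e-04 -1.e+00] [ 0.73 -0.33 -2.34] 0.03994614566355876 29.9981689453125
[  0  15  16  19  22  24  25  28  30 180 289 320 370]
sq [326.63249598 183.63651302] ((606.8262939453125, -143.1142578125), (37.88468933105469, 37.934295654296875), 88.80447387695312) [ 609.8586951  -140.21900139]
rd [312.90443434 186.00624655] ((597.4966430664062, -94.68885040283203), (31.007715225219727, 31.017026901245117), 88.7930679321289) [602.68099861 -92.7586951 ]
```

Both blanks sit in their pockets within the top view's resolution. The tube is steady, level and on the lens axis, so I'm handing in.

```bash
python3 -c "
from plant import *
print(finish_job())"
```

```text
the job is handed in; nothing more can be done
None
```

I handed the job in at about 36 s: both blanks are released upright in the free pockets (round left, block right), and the tube is held level on the lens axis about 80 mm from the lens by my wrist-camera measurements; no verdict came back.

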